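# Start and run down the wing nut of a shelf divider

### The job

The orange wing nut sits loose on top of its stud on one of the two shelf dividers, its thread not yet caught. Without lifting it off, turn it backward (counterclockwise seen from above) until its thread start drops, then turn it forward (clockwise) to run it fully down onto its flange, and let go. Leave the blue nut, which is already tight, alone.

Things in the scene. Friction and masses are not known exactly. Their poses are not given: they have to be found in the camera images.
- nut: Loose orange wing nut, 0.11 to 0.22 kg: steel skirt 44 mm across; on its cap one straight solid wing, 70 long, 14 thick, 32 to 64 mm above the underside, to pinch across its middle. Origin: underside centre; x along the wing, z up. Turns and slides freely, 2 mm side play. A gripper holding it carries it, so must itself go down to let it drop and run down.
- clamp: Fixed white divider foot, 170 x 160 x 8 mm, with the orange nut's stud, which ends 37 mm above the origin. Origin: on the stud's axis at table level; x along the red line painted on the foot, z up. A panel 90 mm high stands 113 mm to +y. At the start the nut's underside is at 29 mm, its wing 55 to 80 degrees clockwise (from above) of the line; a stop bars turning on clockwise there.
- wing_end (a point): White-painted end of the orange nut's wing, at 35, 0, 48 mm in its frame; starts 55 to 80 degrees clockwise of the clamp's +x. Turned back to +x, on the red line (within 15 degrees), the nut can drop 12 mm, underside at 17 mm. Thence clockwise, beyond 10 degrees, it sinks 0.8 mm per 10 degrees, seated on the flange (at 12 mm) from 75 degrees on; stop at about 95. Axial play 3 mm.
- nut_blue: Bystander: a blue wing nut of the same shape, already seated (17 mm lower than the orange one at the start) on the other, identical foot. Origin and axes as for the orange nut. Not to be touched.
Not all that is in view belongs to the job. What is shaped like the nut but green is not meant.

How it is judged:
By the outcome, as a careful person would: the job done as asked, in the order asked, and still so for the second after the job is handed in, with the robot touching nothing.
It also fails if it takes over 37 s, if anything falls off the work surface, if the arm or the gripper's body presses on something with over 40 N, if the wrist force passes 120 N, or if a joint passes its speed limit or range.

### The arm

A 6-joint arm with a two-finger parallel gripper is mounted at the origin on the work surface. World frame = base frame: x ahead of the robot, y to its left, z up, the work surface at z = 0. Lengths are in m, angles in rad, forces in N, time in s.
With the tool pointing down it reaches from about 0.325 to 0.925 m from the base axis. Payload 3.1 kg.
Tool frame: the origin (TCP) lies on the mounting face of the last link; the fingertips stand 173 mm ahead of it and the grasp point (between the pads) lies 155 mm ahead of it; z points along the fingers, x is the direction in which the jaws open and shut, and the axes are right-handed (so a half turn about z gives the same grasp; the last joint's range is limited). The gripper opens to 85 mm and grips with 20 to 120 N. Pads are 22 mm wide; open, the fingers measure 114 mm over their backs; the gripper's body (76 mm by 85 mm) begins 54 mm behind the grasp point. The pads swing forward as they close: fully open they stand 13 mm farther back than shut.
Start: joints at [1.047, 0.217, 1.613, -0, 1.311, -0.112], TCP at [0.25, 0.573, 0.405] pointing down, gripper open.
Joint ranges: [-2.75, 2.75], [-0.78, 2.1], [0.31, 2.55], [-1.13, 4.27], [0.13, 2.63], [-2.58, 2.58]. Speed limits (rad/s): [2.79, 2.79, 3.14, 3.14, 3.14, 3.14].

### API

Orientations are given as a unit quaternion [x, y, z, w].
In Python, from plant import observe, get_image, hand_in gives the robot as it stands.
- The arm moves only by the shell command python3 -m jog 'ROWS' [FORCE]. ROWS is JSON, a list of rows, each a list of 7 numbers: the shift along the tool's x, y, z in cm, then the turn, a rotation vector about the tool's x, y, z in rad, then the opening, from 0 (shut) to 1 (fully open). A call has exactly 10 rows; each row is the pose to reach, as a shift and turn from the pose measured when the call began, along the tool's axes at that moment; what a row does not reach only later rows make up. A row lasts 1/10 s, in which the tool goes at most 50 mm and 8.59 degrees, less where a joint would pass 70% of its speed; a pose out of reach is approached as far as the arm can. A call with a gripper value outside its range is refused whole. The fingers move at their own pace and stop on an object; FORCE is the grip in N (left out, the last holds). Time passes only in rows, so rows that repeat a pose let the fingers close, or fill a call up. It gives the time, the measured TCP pose, the force and the opening at its end, in the units of the state.
- observe(): the state, without advancing time (a new reading comes with each control period).
- get_image(name): name is "scene" or "top" or "wrist"; returns a dict with "frame" (384x512x3 uint8, blue, green, red), "range_z" (384x512 float32, m along the optical axis (not along the pixel's ray), 0 where there is no reading), "vertical_fov" (degrees; the focal length in pixels is half the picture's height over the tangent of half this angle, whatever the lens; pixels are square), "cx", "cy" (the principal point, pixels), "k1" (the pictures are not rectified: a ray, as slopes to the right and down, at radius r is drawn at 1 + k1 r^2 times it, then the intrinsics apply), "R" (3x3) and "t" (3): a world point X has camera coordinates R X + t. Camera axes: x right, y down, z forward; pixel columns grow to the right and rows downward; lengths in m; the calibration is good to about 2 mm. A picture is of the moment at which its call begins.
- hand_in(): hands the job in, once; it reports no verdict.
The state is a dict: "time_s": time; "joints": joint angles; "qd": joint speeds; "tau": joint torques, N m; "ee_pos": TCP position; "tool_rot": TCP orientation; "contact_force": force on the tool from outside, world axes, zero at the start; "moment": the same for the moment, N m; "width": opening from 0.0 (shut) to 1.0 (fully open).
Only numpy, scipy, OpenCV 4.12 (cv2) and the standard library are available. Lean on these libraries where they do the work, as an engineer would, in place of code of your own. Each camera call takes 0.05 s, during which the arm holds its last target.

## Working session

There is one attempt and no reset: what is moved stays moved. The work goes in short steps, Python scripts to look and compute and a shell command to move; the robot and the scene stay as the last step left them, time stands still between calls to the robot, and variables do not carry over. Pictures are saved under pics/ and viewed, and the job is handed in when it is done.

```bash
mkdir -p pics; ls; cat > h.py <<'E'
import numpy as np, cv2, pickle
from plant import observe, get_image
def grab(n,tag):
    d=get_image(n); pickle.dump(d,open(f'pics/{tag}.pkl','wb')); cv2.imwrite(f'pics/{tag}.png',d['frame']); return d
def ld(tag): return pickle.load(open(f'pics/{tag}.pkl','rb'))
def K(d):
    f=d['frame'].shape[0]/2/np.tan(np.radians(d['vertical_fov'])/2)
    return np.array([[f,0,d['cx']],[0,f,d['cy']],[0,0,1]]),np.array([d['k1'],0,0,0,0.])
def ray(d,u,v):
    k,D=K(d); p=cv2.undistortPoints(np.array([[[u,v]]],float),k,D)[0,0]
    R=np.array(d['R']);t=np.array(d['t']); return -R.T@t, R.T@np.array([p[0],p[1],1])
def atz(d,u,v,z):
    c,r=ray(d,u,v); return c+r*(z-c[2])/r[2]
def dep(d,u,v):
    c,r=ray(d,u,v); return c+r*d['range_z'][int(round(v)),int(round(u))]
def tri(*obs):
    A=np.zeros((3,3));b=np.zeros(3)
    for d,u,v in obs:
        c,r=ray(d,u,v); r=r/np.linalg.norm(r); P=np.eye(3)-np.outer(r,r); A+=P;b+=P@c
    X=np.linalg.solve(A,b); return X,[np.linalg.norm((np.eye(3)-np.outer(r/np.linalg.norm(r),r/np.linalg.norm(r)))@(X-c)) for c,r in [ray(*o) for o in obs]]
def proj(d,X):
    k,D=K(d); return cv2.projectPoints(np.array([X],float),cv2.Rodrigues(np.array(d['R']))[0],np.array(d['t'],float),k,D)[0][0,0]
def crop(tag,u0,v0,u1,v1,s,out):
    im=cv2.imread(f'pics/{tag}.png')[v0:v1,u0:u1]; cv2.imwrite(f'pics/{out}.png',cv2.resize(im,None,fx=s,fy=s,interpolation=cv2.INTER_CUBIC))
E
python3 - <<'E'
from h import *
for n in('scene','top','wrist'): grab(n,n+'0')
print(observe())
E
```

```text
pics
{'time_s': 0.15, 'joints': array([ 1.04680656e+00,  2.17633437e-01,  1.61461133e+00, -1.54064065e-05,
        1.31135883e+00, -1.12182430e-01]), 'qd': array([-0.00068682, -0.00315284, -0.00543243, -0.00107877,  0.00019861,
        0.00172047]), 'tau': array([ 1.02034480e-04, -3.97451985e+01, -3.04416025e+01, -2.51223128e-04,
        5.85101589e-03,  4.64372954e-05]), 'ee_pos': array([0.24997804, 0.57248535, 0.4036114 ]), 'tool_rot': array([ 8.36738061e-01,  5.47602416e-01, -8.94314472e-04,  4.59598575e-04]), 'contact_force': array([-0.92086534,  0.19069695, -0.23014097]), 'moment': array([-0.02288666,  0.01408786, -0.00199598]), 'width': 1.0021241195693216}
```

View pics/scene0.png

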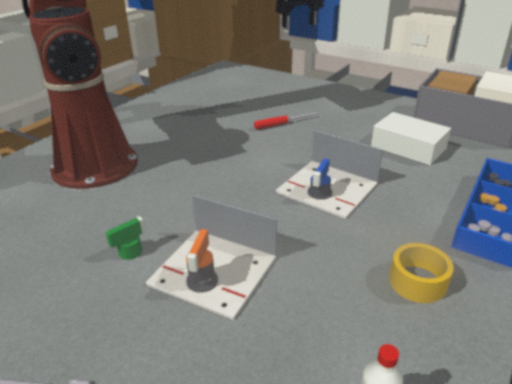

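View pics/top0.png

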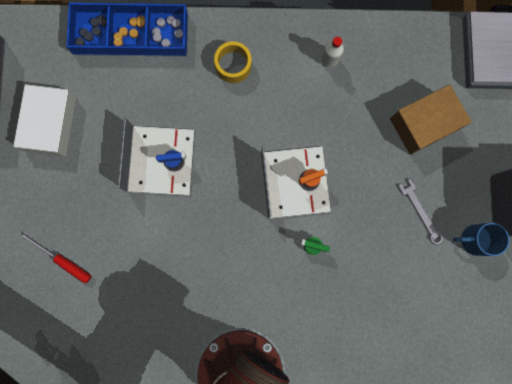

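View pics/wrist0.png

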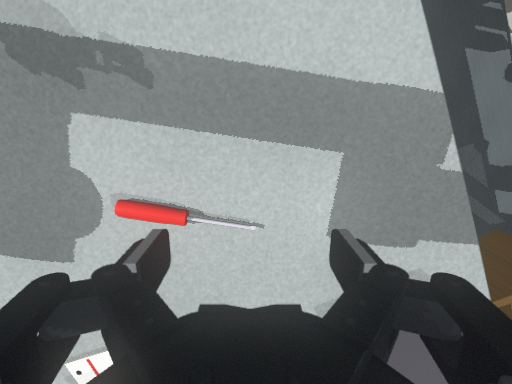

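The top view shows the orange nut at about (312,179) on the foot, its wing pointing right and slightly up. The blue nut is at (174,160) and the green decoy at (315,245). In the scene view the orange nut is at about (201,265). Next I'll enlarge both.

```bash
python3 - <<'E'
from h import *
crop('top0',255,135,345,225,7,'c_top'); crop('scene0',140,190,290,320,5,'c_scene')
d=ld('top0'); print(-np.array(d['R']).T@d['t'],d['k1'],d['vertical_fov'])
d=ld('scene0'); print(-np.array(d['R']).T@d['t'])
E
```

```text
[ 0.29977122 -0.01035472  1.27234601] -0.009288459642775485 42.00074779479981
[ 0.85657393 -0.57078036  0.54612606]
```

View pics/c_top.png

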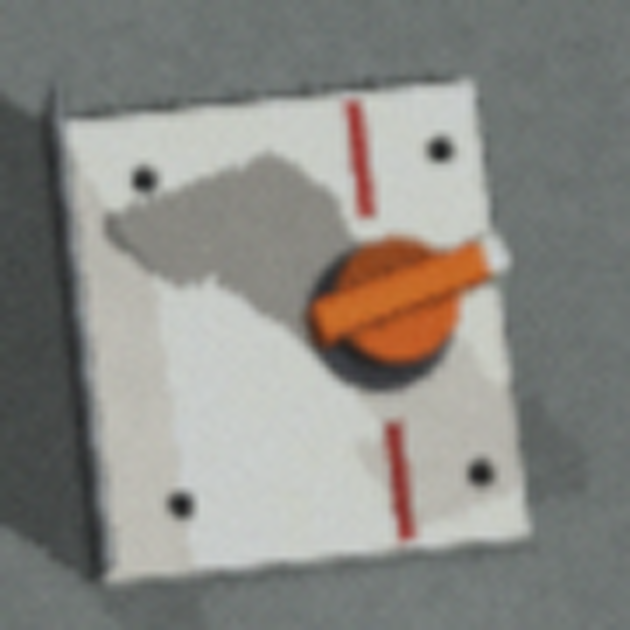

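View pics/c_scene.png

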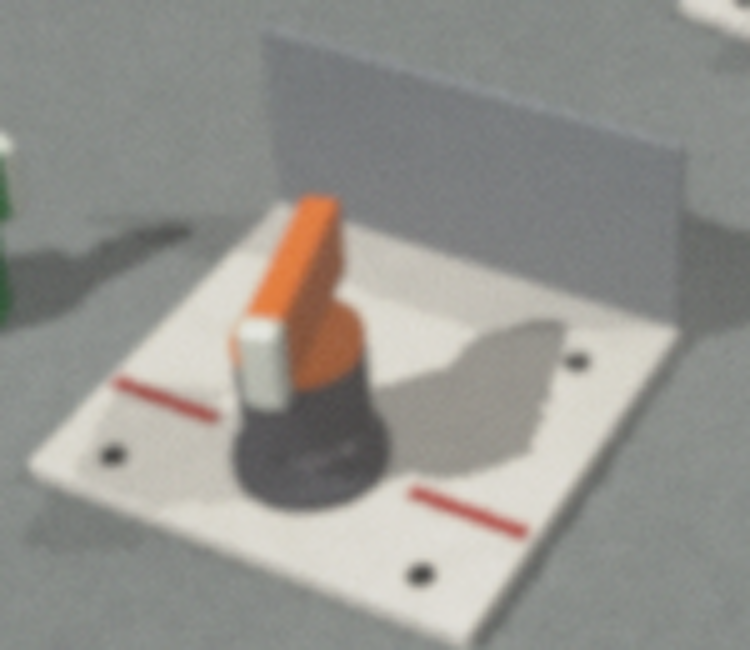

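```bash
python3 - <<'E'
from h import *
T=ld('top0');S=ld('scene0')
t=lambda u,v:(T,255-.5+u/7+.07,135-.5+v/7+.07); s=lambda u,v:(S,140-.4+u/5,190-.4+v/5)
w,e=tri(t(503,252),s(268,328)); print('white',w,e)
b,e2=tri(t(318,323),s(323,200)); print('back',b,e2)
l=[atz(*t(u,v),.008) for u,v in((353,100),(367,215),(394,423),(406,538))]
for q in l: print(q)
d=l[3]-l[0]; print('line ang',np.degrees(np.arctan2(-d[1],-d[0])))
dd=w-b; print('wing ang',np.degrees(np.arctan2(dd[1],dd[0])),np.linalg.norm(dd),(w+b)/2)
print('line mid',(l[1]+l[2])/2,(l[0]+l[3])/2)
ls=[atz(*s(u,v),.008) for u,v in((117,381),(215,418),(412,491),(525,533))]
for q in ls: print(q)
print(dep(*t(410,290)),dep(*t(200,400)))
o=observe(); from scipy.spatial.transform import Rotation as R
print(R.from_quat(o['tool_rot']).as_matrix())
E
```

```text
white [ 0.4926002  -0.20262252  0.09448132] [np.float64(0.002755468077421851), np.float64(0.0027554680774218242)]
back [ 0.46661332 -0.14076466  0.09162427] [np.float64(0.0008288949902308305), np.float64(0.0008288949902307235)]
[ 0.56087079 -0.16403631  0.008     ]
[ 0.51795388 -0.16887479  0.008     ]
[ 0.44121959 -0.17814678  0.008     ]
[ 0.39926353 -0.18215368  0.008     ]
line ang 6.396573558447089
wing ang -67.2124155804712 0.06715560631171527 [ 0.47960676 -0.17169359  0.0930528 ]
line mid [ 0.47958673 -0.17351079  0.008     ] [ 0.48006716 -0.17309499  0.008     ]
[ 0.39823174 -0.18009254  0.008     ]
[ 0.4395927  -0.17548457  0.008     ]
[ 0.51738082 -0.16642648  0.008     ]
[ 0.55938041 -0.16167342  0.008     ]
[ 0.4773548  -0.17265385  0.09365063] [ 0.449277   -0.10747097  0.00662203]
[[ 4.00261589e-01  9.16400389e-01 -9.93259336e-04]
 [ 9.16398745e-01 -4.00262766e-01 -1.74858477e-03]
 [-1.99996850e-03 -2.10330289e-04 -9.99997978e-01]]
```

The nut axis is at about (0.480, -0.172). The wing top is at z≈93 mm, its direction is -67°, and the red line is at 6.4°, so the wing is about 74° clockwise of the line. I'll move across now, turning the jaws square to the wing.

```bash
python3 -m jog '[[-2,1.7,0,0,0,0.04,1],[-5.2,4.5,0,0,0,0.12,1],[-8.5,7.3,0,0,0,0.2,1],[-12,10.3,0,0,0,0.28,1],[-15.4,13.3,0,0,0,0.36,1],[-18.8,16.2,0,0,0,0.44,1],[-22.2,19.1,0,0,0,0.52,1],[-25.6,22.1,0,0,0,0.6,1],[-29,25,0,0,0,0.68,1],[-32.4,27.9,0,0,0,0.76,1]]'
cat >> h.py <<'E'
from scipy.spatial.transform import Rotation as Ro
def togo(x,y,z,yaw):
    """rows units from current pose to world TCP x,y,z(m) tool down with tool-x yaw deg"""
    o=observe(); R0=Ro.from_quat(o['tool_rot']); d=R0.inv().apply(np.array([x,y,z])-o['ee_pos'])*100
    c,s=np.cos(np.radians(yaw)),np.sin(np.radians(yaw))
    Rt=Ro.from_matrix(np.array([[c,s,0],[s,-c,0],[0,0,-1.]]))
    X=R0.as_matrix()[:,0]
    print('t',o['time_s'],'pos',o['ee_pos'].round(4),'yaw',np.degrees(np.arctan2(X[1],X[0])).round(2),'F',o['contact_force'].round(1),'M',o['moment'].round(2),'w',round(o['width'],3),'q',o['joints'].round(2))
    print('shift cm',d.round(2),'rot',(R0.inv()*Rt).as_rotvec().round(4))
E
python3 -c "
from h import *
togo(.48,-.172,.36,22.8)"
```

```text
time_s: 1.15
ee_pos: [0.3758, 0.1622, 0.4041]
tool_rot: [0.98, 0.197, -0.0, 0.001]
contact_force: [0.7, -0.4, 0.8]
width: 1.003
t 1.15 pos [0.3758 0.1622 0.4041] yaw 22.7 F [ 0.7 -0.4  0.8] M [-0.03  0.    0.01] w 1.003 q [ 0.24 -0.27  2.09 -0.    1.32 -0.16]
shift cm [-3.28 34.84  4.46] rot [ 0.0013  0.0012 -0.0018]
```

```bash
python3 -m jog '[[-0.4,4.3,0.5,0,0,0,1],[-0.8,8.6,1,0,0,0,1],[-1.2,12.9,1.5,0,0,0,1],[-1.6,17.2,2,0,0,0,1],[-2,21.5,2.5,0,0,0,1],[-2.4,25.8,3,0,0,0,1],[-2.8,30,3.7,0,0,0,1],[-3.2,33.5,4.3,0,0,0,1],[-3.28,34.8,4.5,0,0,0,1],[-3.28,34.8,4.5,0,0,0,1]]'
python3 -c "
from h import *
grab('wrist','wrist1'); togo(.48,-.172,.36,22.8)"
```

```text
time_s: 2.15
ee_pos: [0.4799, -0.1728, 0.3589]
tool_rot: [0.981, 0.196, -0.001, 0.0]
contact_force: [0.8, 0.5, 0.2]
width: 1.0
t 2.2 pos [ 0.4796 -0.1716  0.3591] yaw 22.62 F [ 0.3 -1.1  0.2] M [ 0.01 -0.03  0.02] w 0.998 q [-0.48  0.02  1.93 -0.    1.2  -0.88]
shift cm [ 0.02  0.05 -0.09] rot [-0.0005  0.0017 -0.0031]
```

View pics/wrist1.png

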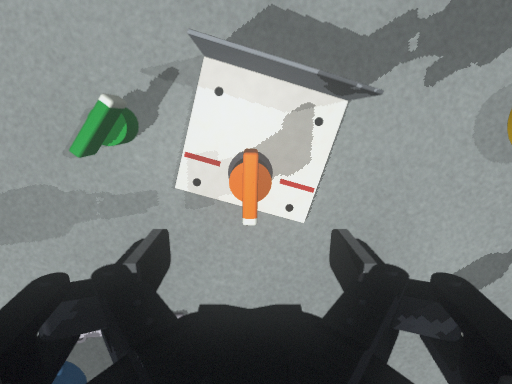

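The wrist view shows the wing almost vertical in the picture, from about (250,150) to (250,224), centred between the jaws. I'll enlarge it and triangulate against the top and scene views.

```bash
python3 -c "
from h import *
crop('wrist1',170,130,330,240,5,'c_w1')"
```

```text
(no output)
```

View pics/c_w1.png

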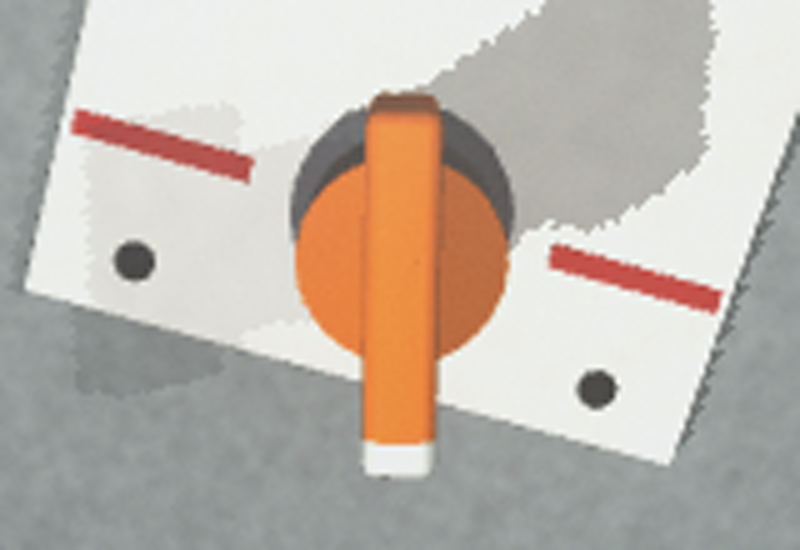

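```bash
python3 - <<'E'
from h import *
T=ld('top0');S=ld('scene0');W=ld('wrist1')
t=lambda u,v:(T,255-.5+u/7+.07,135-.5+v/7+.07); s=lambda u,v:(S,140-.4+u/5,190-.4+v/5);w=lambda u,v:(W,170-.4+u/5,130-.4+v/5)
A,e=tri(t(503,252),s(268,328),w(398,474)); B,e2=tri(t(318,323),s(323,200),w(404,113)); print(A,B,e,e2,(A+B)/2)
print(tri(t(503,252),w(398,474)),tri(t(318,323),w(404,113)))
print(tri(s(268,328),w(398,474)),tri(s(323,200),w(404,113)))
a,b=atz(*w(398,474),.093),atz(*w(404,113),.093); d=a-b;print('wrist@.093',a,b,(a+b)/2,np.degrees(np.arctan2(d[1],d[0])),np.linalg.norm(d))
l=[atz(*w(u,v),.008) for u,v in((74,121),(251,170),(550,256),(721,303))]
for q in l: print(q)
d=l[3]-l[0]; print(np.degrees(np.arctan2(d[1],d[0])),(l[0]+l[3])/2,(l[1]+l[2])/2)
E
```

```text
[ 0.4919464  -0.2021066   0.09361239] [ 0.466247   -0.13975754  0.09088025] [np.float64(0.0028314436616723544), np.float64(0.0028643342186640292), np.float64(0.0009766312045986847)] [np.float64(0.001653129237393615), np.float64(0.000424657412754375), np.float64(0.0013708228141450175)] [ 0.4790967  -0.17093207  0.09224632]
(array([ 0.4932733 , -0.2071348 ,  0.07884605]), [np.float64(0.00010748643476416203), np.float64(0.00010748643476405865)]) (array([ 0.4661736 , -0.14000126,  0.08998026]), [np.float64(0.0015030221343818471), np.float64(0.0015030221343819126)])
(array([ 0.49232413, -0.20057283,  0.09335412]), [np.float64(0.0015382480858187602), np.float64(0.0015382480858187203)]) (array([ 0.46599231, -0.13859049,  0.09006053]), [np.float64(0.00016937286344795898), np.float64(0.0001693728634479124)])
wrist@.093 [ 0.49120993 -0.20172755  0.093     ] [ 0.46598385 -0.13814637  0.093     ] [ 0.47859689 -0.16993696  0.093     ] -68.3591080018821 0.06840264878363202
[ 0.39721001 -0.18006616  0.008     ]
[ 0.44092245 -0.1748276   0.008     ]
[ 0.5167744 -0.1664894  0.008    ]
[ 0.56107843 -0.16106535  0.008     ]
6.61400089654261 [ 0.47914422 -0.17056576  0.008     ] [ 0.47884842 -0.1706585   0.008     ]
```

Axis is at about (0.479, -0.171), the line is at 6.5° and the wing at -68°. I'll lower over the wing and pinch gently.

```bash
python3 -m jog '[[0,0,2,0,0,0.01,1],[0,-0.03,4.5,0,0,0.01,1],[0,-0.05,7,0,0,0.01,1],[0,-0.07,9,0,0,0.01,1],[0,-0.07,10.5,0,0,0.01,1],[0,-0.07,11.5,0,0,0.01,1],[0,-0.07,12,0,0,0.01,1],[0,-0.07,12,0,0,0.01,1],[0,-0.07,12,0,0,0.01,0.5],[0,-0.07,12,0,0,0.01,0.5]]' 30
python3 -c "
from h import *
grab('wrist','wrist2');grab('scene','scene2'); togo(.479,-.171,.239,22)
crop('scene2',130,150,300,320,4,'c_s2')"
```

```text
time_s: 3.2
ee_pos: [0.4797, -0.1711, 0.2401]
tool_rot: [0.982, 0.191, -0.0, 0.0]
contact_force: [-0.6, 0.1, 0.1]
width: 0.694
t 3.3 pos [ 0.4795 -0.1712  0.2399] yaw 22.05 F [ 0.2  1.1 -1. ] M [-0.01 -0.01  0.01] w 0.518 q [-0.48  0.18  2.   -0.    0.96 -0.86]
shift cm [-0.04 -0.04  0.09] rot [0.0007 0.0007 0.0008]
```

View pics/wrist2.png

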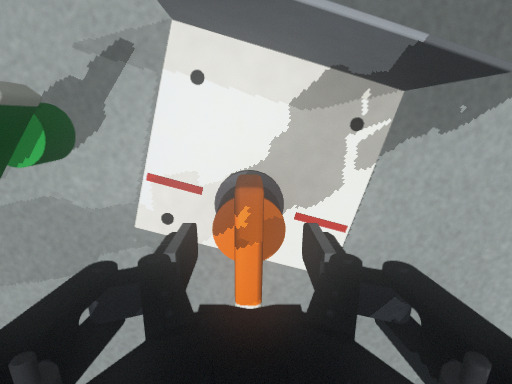

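View pics/c_s2.png

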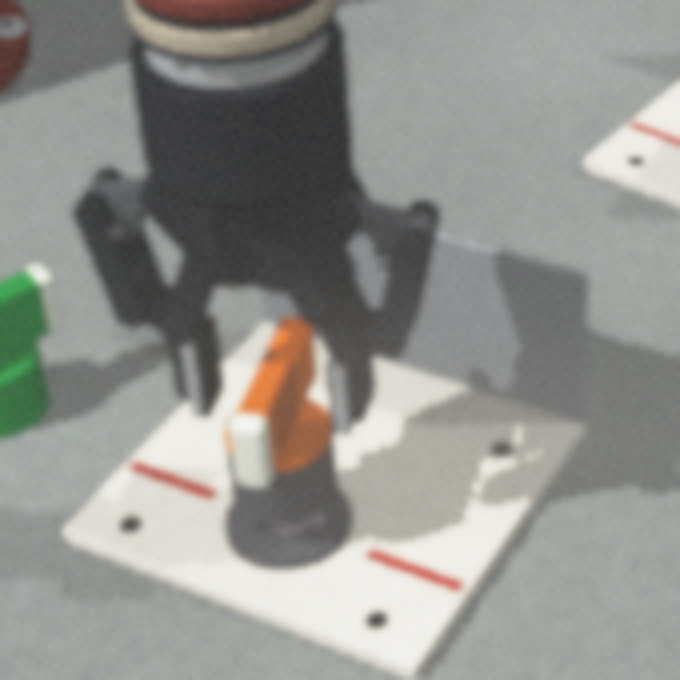

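The wing is between the pads, with the wrist view at x≈248 against jaws at 180 and 318. The tips are above the cap. Now I'll close.

```bash
python3 -m jog '[[0,0,0,0,0,0,0.35],[0,0,0,0,0,0,0.25],[0,0,0,0,0,0,0],[0,0,0,0,0,0,0],[0,0,0,0,0,0,0],[0,0,0,0,0,0,0],[0,0,0,0,0,0,0],[0,0,0,0,0,0,0],[0,0,0,0,0,0,0],[0,0,0,0,0,0,0]]' 40
python3 -c "
from h import *
togo(.479,-.171,.239,22)"
```

```text
time_s: 4.3
ee_pos: [0.4797, -0.1713, 0.2402]
tool_rot: [0.982, 0.191, -0.0, 0.001]
contact_force: [-1.2, -0.7, 4.3]
width: 0.155
t 4.3 pos [ 0.4797 -0.1713  0.2402] yaw 22.05 F [-1.2 -0.7  4.3] M [-0.08  0.32 -0.01] w 0.155 q [-0.48  0.18  2.   -0.    0.96 -0.86]
shift cm [-0.05 -0.05  0.12] rot [0.0011 0.0006 0.0009]
```

```bash
python3 -m jog '[[0,0,0,0,0,-0.08,0],[0,0,0,0,0,-0.22,0],[0,0,0,0,0,-0.36,0],[0,0,0,0,0,-0.5,0],[0,0,0,0,0,-0.64,0],[0,0,0,0,0,-0.78,0],[0,0,0,0,0,-0.92,0],[0,0,0,0,0,-1.06,0],[0,0,0,0,0,-1.2,0],[0,0,0,0,0,-1.3,0]]'
python3 -c "
from h import *
togo(.479,-.171,.239,96.5)
grab('wrist','wrist3');grab('scene','scene3');grab('top','top3')
crop('scene3',130,150,300,320,4,'c_s3')"
```

```text
time_s: 5.3
ee_pos: [0.4791, -0.1708, 0.239]
tool_rot: [0.664, 0.748, -0.0, -0.001]
contact_force: [1.4, 0.2, -1.3]
width: 0.153
t 5.3 pos [ 0.4791 -0.1708  0.239 ] yaw 96.8 F [ 1.4  0.2 -1.3] M [-0.   -0.05 -0.02] w 0.153 q [-0.48  0.18  2.   -0.    0.96 -2.17]
shift cm [-0.02 -0.01 -0.  ] rot [-0.0015 -0.0002  0.0052]
```

View pics/wrist3.png

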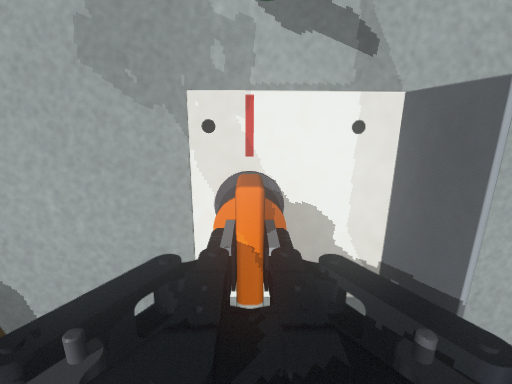

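View pics/c_s3.png

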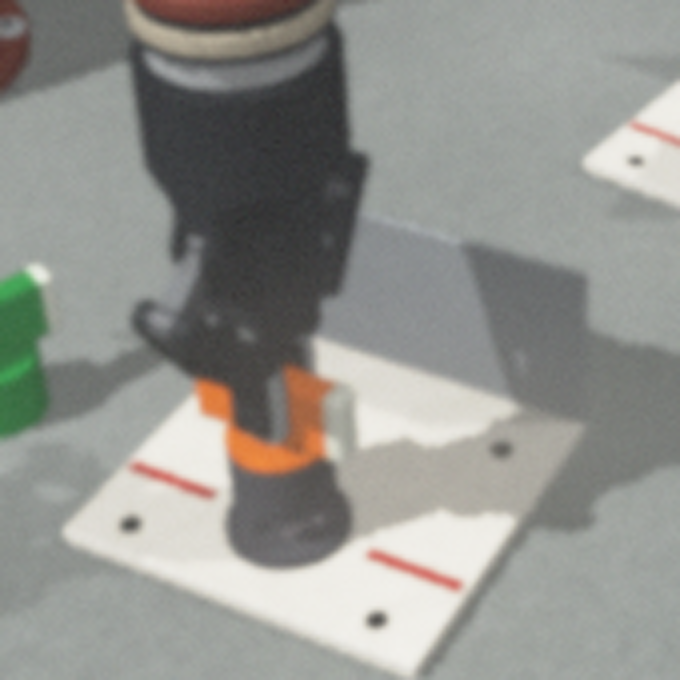

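The wing is turned onto the red line: in the wrist view both sit at x≈250. Now I'll lower it to let the thread start drop.

```bash
python3 -m jog '[[0,0,0.12,0,0,0,0],[0,0,0.24,0,0,0,0],[0,0,0.36,0,0,0,0],[0,0,0.48,0,0,0,0],[0,0,0.6,0,0,0,0],[0,0,0.72,0,0,0,0],[0,0,0.84,0,0,0,0],[0,0,0.96,0,0,0,0],[0,0,1.08,0,0,0,0],[0,0,1.1,0,0,0,0]]'
python3 -c "
from h import *
togo(.479,-.171,.227,96.5)
grab('scene','scene4')
crop('scene4',130,150,300,320,4,'c_s4');"
```

```text
time_s: 6.45
ee_pos: [0.4792, -0.171, 0.2283]
tool_rot: [0.666, 0.746, -0.001, -0.001]
contact_force: [-1.5, 0.0, 0.9]
width: 0.153
t 6.45 pos [ 0.4792 -0.171   0.2283] yaw 96.41 F [-1.5  0.   0.9] M [0.07 0.15 0.01] w 0.153 q [-0.48  0.2   2.   -0.    0.94 -2.16]
shift cm [-0.   -0.02  0.13] rot [-0.0016 -0.0001 -0.0016]
```

View pics/c_s4.png

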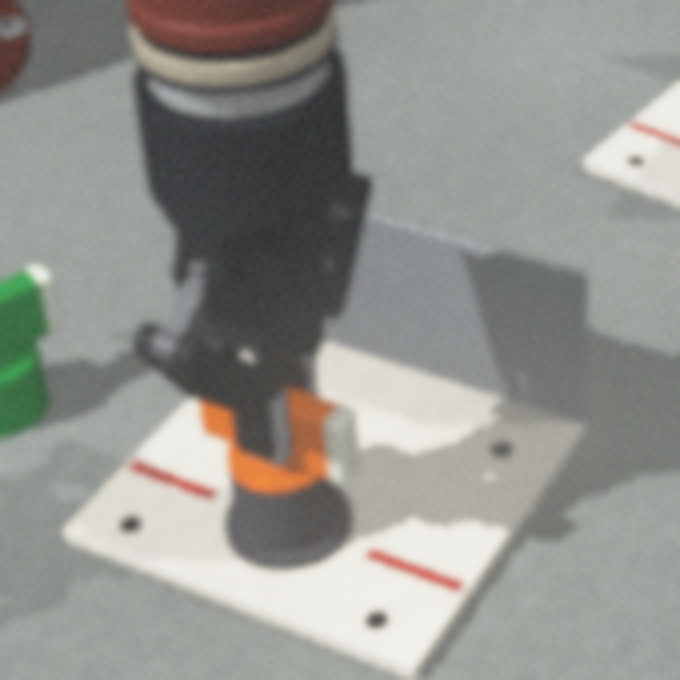

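It dropped 11 mm with under 1 N, so the thread start is in. Now forward (clockwise), sinking with the thread and staying within the 3 mm play.

```bash
python3 -m jog '[[0,0,0.02,0,0,0.08,0],[0,0,0.02,0,0,0.2,0],[0,0,0.06,0,0,0.31,0],[0,0,0.11,0,0,0.42,0],[0,0,0.16,0,0,0.53,0],[0,0,0.21,0,0,0.64,0],[0,0,0.26,0,0,0.75,0],[0,0,0.31,0,0,0.86,0],[0,0,0.36,0,0,0.97,0],[0,0,0.4,0,0,1.07,0]]'
python3 -c "
from h import *
togo(.479,-.171,.2225,14.5)"
```

```text
time_s: 7.5
ee_pos: [0.4793, -0.171, 0.2244]
tool_rot: [0.954, 0.3, -0.001, -0.0]
contact_force: [-0.6, 0.2, -0.7]
width: 0.155
t 7.5 pos [ 0.4793 -0.171   0.2244] yaw 34.86 F [-0.6  0.2 -0.7] M [ 0.01 -0.06  0.01] w 0.155 q [-0.48  0.21  2.   -0.    0.93 -1.09]
shift cm [-0.02 -0.01  0.19] rot [-3.000e-04  1.200e-03  3.553e-01]
```

```bash
python3 -m jog '[[0,0,0.03,0,0,0.06,0],[0,0,0.06,0,0,0.12,0],[0,0,0.09,0,0,0.18,0],[0,0,0.12,0,0,0.24,0],[0,0,0.15,0,0,0.3,0],[0,0,0.17,0,0,0.36,0],[0,0,0.18,0,0,0.39,0],[0,0,0.19,0,0,0.39,0],[0,0,0.2,0,0,0.39,0],[0,0,0.2,0,0,0.39,0]]'
python3 -c "
from h import *
togo(.479,-.171,.2225,14.5)
grab('scene','scene5'); crop('scene5',130,150,300,320,4,'c_s5')
grab('wrist','wrist5')"
```

```text
time_s: 8.5
ee_pos: [0.4798, -0.171, 0.2233]
tool_rot: [0.994, 0.109, 0.0, 0.0]
contact_force: [-0.6, 2.3, 6.2]
width: 0.154
t 8.5 pos [ 0.4798 -0.171   0.2233] yaw 12.53 F [-0.6  2.3  6.2] M [0.48 0.01 0.03] w 0.154 q [-0.48  0.21  2.   -0.    0.93 -0.7 ]
shift cm [-0.08 -0.02  0.08] rot [ 0.0003 -0.0003 -0.0344]
```

View pics/c_s5.png

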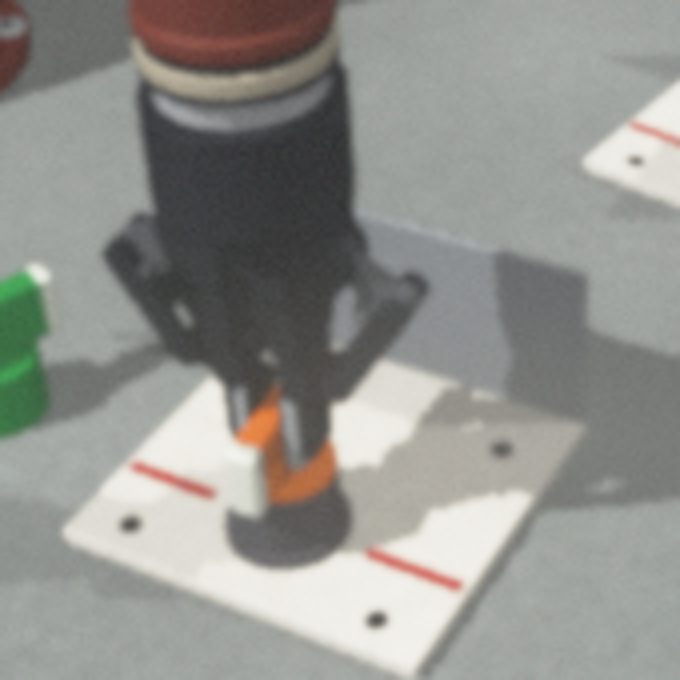

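View pics/wrist5.png

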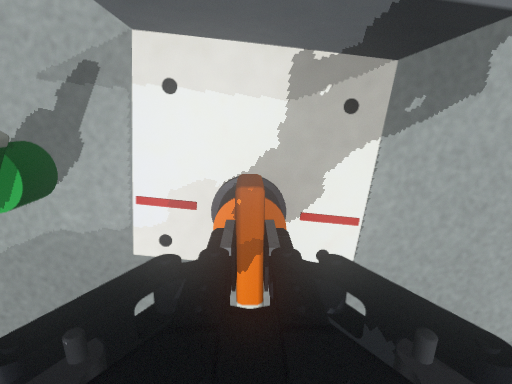

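Contact with the flange shows as 6 N upward, 84° past the line. I'll press slightly, then open.

```bash
python3 -m jog '[[0,0,0.04,0,0,0,0],[0,0,0.07,0,0,0,0],[0,0,0.07,0,0,0,0],[0,0,0.07,0,0,0,0],[0,0,0.07,0,0,0,0.3],[0,0,0.07,0,0,0,0.6],[0,0,0.07,0,0,0,0.9],[0,0,0.07,0,0,0,0.9],[0,0,0.07,0,0,0,0.9],[0,0,0.07,0,0,0,0.9]]'
python3 -c "
from h import *
togo(.479,-.171,.36,12.5)
grab('wrist','wrist6')"
```

```text
time_s: 9.6
ee_pos: [0.4798, -0.171, 0.2225]
tool_rot: [0.994, 0.109, 0.0, 0.0]
contact_force: [0.4, 0.7, -0.6]
width: 0.899
t 9.6 pos [ 0.4798 -0.171   0.2225] yaw 12.53 F [ 0.4  0.7 -0.6] M [-0.01 -0.07 -0.06] w 0.899 q [-0.48  0.21  2.   -0.    0.92 -0.7 ]
shift cm [ -0.08  -0.02 -13.75] rot [ 0.0003 -0.0002  0.0006]
```

View pics/wrist6.png

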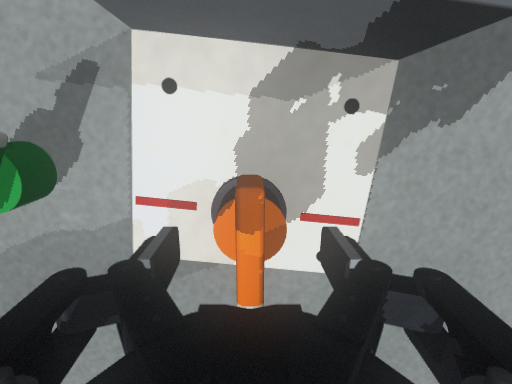

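The jaws are open on both sides, at x≈165 and 335, and clear of the wing at x≈250. I'll rise straight up and check the nut's height.

```bash
python3 -m jog '[[0,0,-1,0,0,0,0.9],[0,0,-3,0,0,0,0.9],[0,0,-5,0,0,0,0.9],[0,0,-7.5,0,0,0,0.9],[0,0,-10,0,0,0,0.9],[0,0,-12.5,0,0,0,0.9],[0,0,-15,0,0,0,0.9],[0,0,-16,0,0,0,0.9],[0,0,-16,0,0,0,0.9],[0,0,-16,0,0,0,0.9]]'
python3 -c "
from h import *
togo(.479,-.171,.36,12.5)
for n in('scene','wrist','top'): grab(n,n+'7')
crop('scene7',140,190,290,320,5,'c_s7');crop('wrist7',170,110,330,240,5,'c_w7')"
```

```text
time_s: 10.65
ee_pos: [0.4794, -0.1708, 0.3818]
tool_rot: [0.994, 0.109, -0.0, -0.0]
contact_force: [-0.3, -1.0, -1.0]
width: 0.901
t 10.65 pos [ 0.4794 -0.1708  0.3818] yaw 12.53 F [-0.3 -1.  -1. ] M [ 0.05  0.01 -0.02] w 0.901 q [-0.48 -0.01  1.91 -0.    1.25 -0.7 ]
shift cm [-0.04  0.01  2.18] rot [-0.0004  0.0006  0.0006]
```

View pics/c_s7.png

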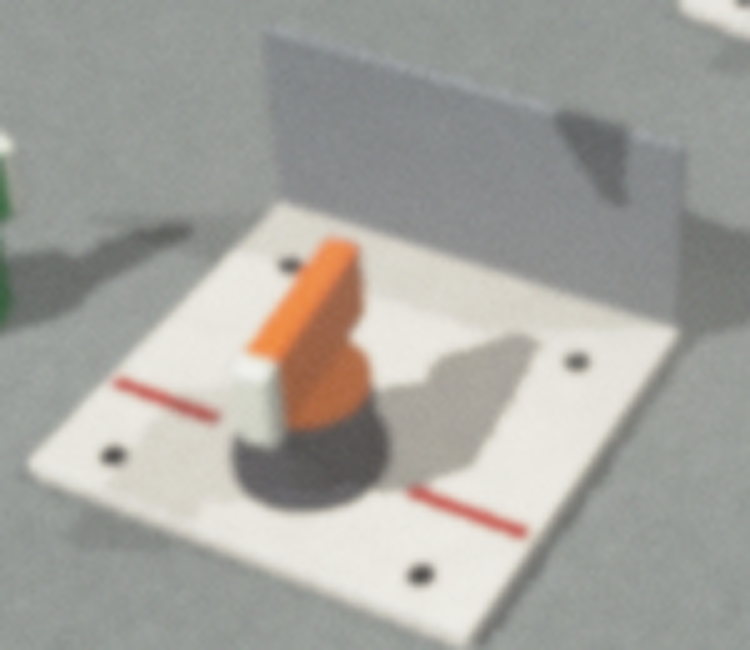

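View pics/c_w7.png

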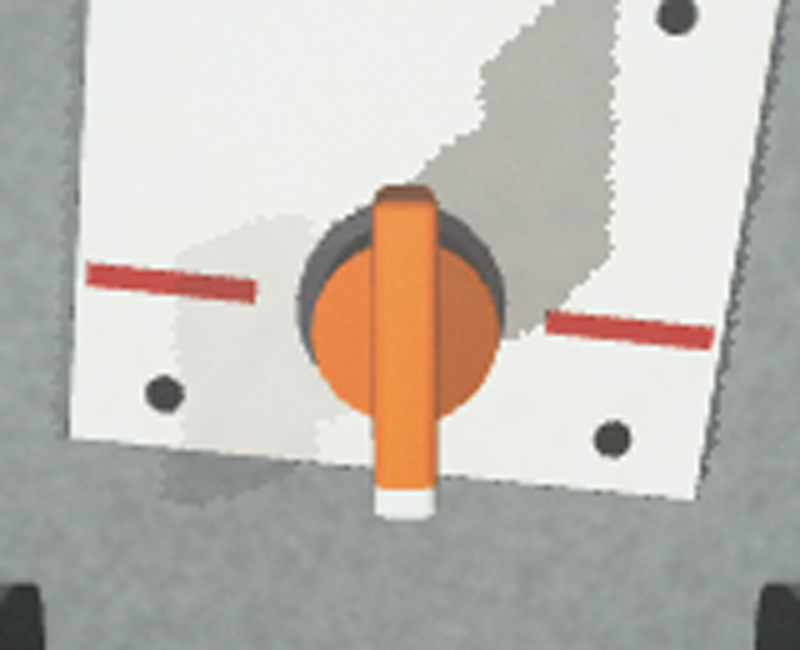

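```bash
python3 - <<'E'
from h import *
S=ld('scene7');W=ld('wrist7')
s=lambda u,v:(S,140-.4+u/5,190-.4+v/5);w=lambda u,v:(W,170-.4+u/5,110-.4+v/5)
A,e=tri(s(260,365),w(405,517)); B,e2=tri(s(344,243),w(405,203)); print(A,B,e,e2)
d=A-B; print(np.degrees(np.arctan2(d[1],d[0])),np.linalg.norm(d))
# median depth on wing top, before/after, in top view and wrist
for tag,u,v in(('wrist1',249,195),('wrist7',250,182)):
    D=ld(tag); print(tag,dep(D,u,v))
for tag in('top0','top7'):
    D=ld(tag); print(tag,[dep(D,u,v)[2].round(4) for u,v in((312,178),(313,178),(314,178))], 'blue',[dep(D,u,v)[2].round(4) for u,v in((172,158),(173,158))])
E
```

```text
[ 0.48811668 -0.20175238  0.07713888] [ 0.47196197 -0.13688872  0.07325117] [np.float64(0.0015816816944749677), np.float64(0.0015816816944750917)] [np.float64(0.00023243881005844715), np.float64(0.0002324388100584803)]
-76.01465000281472 0.06695806879504076
wrist1 [ 0.47979969 -0.1746848   0.09403755]
wrist7 [ 0.47875591 -0.1692816   0.07625688]
top0 [np.float64(0.0936), np.float64(0.0943), np.float64(0.0875)] blue [np.float64(0.0791), np.float64(0.0736)]
top7 [np.float64(0.0789), np.float64(0.0718), np.float64(0.0746)] blue [np.float64(0.0741), np.float64(0.0696)]
```

The wing top is at 75–76 mm, which matches the seated 12 + 64 mm. It came down about 17 mm, and the wing is about 83° past the line. I'm handing in.

```bash
python3 -c "
from plant import hand_in
print(hand_in())"
```

```text
the job is handed in; nothing more can be done
None
```

The orange nut is run down onto its flange and released, and the job is handed in. The whole thing took about 11 s of the 37 s allowed.

**What I did:** I pinched the wing across its middle and turned it about 74° counterclockwise onto the red line. I then lowered it 11 mm, which met under 1 N, so the thread start had dropped. From there I turned it about 84° clockwise while sinking with the thread, until it pressed on the flange with about 6 N. I opened the gripper and rose clear.

**Last checks:**
- **Height:** The wing top measured 75–76 mm, against 92–94 mm at the start. That is a drop of about 17 mm and matches a nut seated at 12 mm.
- **Angle:** The wing stands about 83° clockwise of the line, past the 75° where it seats and short of the stop at about 95°.
- **Clearance:** The gripper is open about 14 cm above the wing, touching nothing, and the arm kept well away from the blue nut.

**Disagreements:** The camera measurements differed by 1–3 mm. The top camera's height readings were the noisiest, at 72–79 mm on the seated wing, so I relied on the wrist and scene views for the final height.

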